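Hold the deposit box unlocked

ROBOT

A 7-joint arm with a two-finger parallel gripper is mounted at the origin on the work surface. World frame = base frame: x ahead of the robot, y to its left, z up, the work surface at z = 0. Lengths are in m, angles in rad, forces in N, time in s.
With the tool pointing down it reaches from about 0.4 to 0.875 m from the base axis. Payload 19.3 kg.
Tool frame: the origin (TCP) lies at the very end of the fingers, on their centre line; the grasp point (between the pads) lies 19 mm behind it; z points along the fingers, y is the direction in which the jaws open and shut (so a half turn about z gives the same grasp; the last joint's range is limited). The gripper opens to 85 mm and grips with 20 to 120 N. Pads are 22 mm wide; open, the fingers measure 114 mm over their backs; the gripper's body (76 mm by 85 mm) begins 54 mm behind the grasp point. The pads swing forward as they close: fully open they stand 13 mm farther back than shut.
Start: joints at [1.141, 0.521, -0.036, 1.599, 0.021, 1.021, -0.113], TCP at [0.22, -0.585, 0.231] pointing down, gripper open.
Joint ranges: [-2.91, 2.91], [-0.3, 2.13], [-1.5, 1.42], [0.17, 2.43], [-1.26, 4.41], [0.16, 1.93], [-2.52, 2.52]. Speed limits (rad/s): [1.89, 1.89, 2.39, 2.39, 3.01, 3.01, 3.01].

INTERFACE

Orientations are given as [roll, pitch, yaw] about the fixed x, y, z axes, in that order (R = Rz(yaw) Ry(pitch) Rx(roll)).
In Python, from workcell import bot, grab_frame, calibration, workorder gives the robot as it stands.
- The arm moves only by the tool move_arm, never from a script. Its arguments are lists of equal length, an entry for each row: "jaw": the closure in counts, from 0 (fully open) to 255 (shut); "dp": the shift along the tool's x, y, z in units of 800 mm (1.0 is 800 mm), a list of three; "rotation": the turn, a rotation vector about the tool's x, y, z in units of pi rad (1.0 is pi rad), a list of three. In form: {"jaw": [jaw, ...], "dp": [[dx, dy, dz], ...], "rotation": [[rx, ry, rz], ...]}. A call has 1 to 10 rows; each row shifts and turns the commanded pose from where the row before left it, along the tool's axes as they then stand; what a row does not reach is not made up. A row lasts 1/8 s, in which the tool goes at most 62.5 mm and 10.7 degrees, less where a joint would pass 70% of its speed; a pose out of reach is approached as far as the arm can. A call with a number of a shift or a turn outside -1 to 1 is refused whole. A call with a gripper value outside its range is refused whole. The fingers move at their own pace and stop on an object; "squeeze" is the grip in N (left out, the last holds). Time passes only in rows, so rows that do not move let the fingers close. It gives the time, the measured TCP pose, the force and the opening at its end, in the units of the state.
- bot.observe(): the state, without advancing time (a new reading comes with each control period).
- grab_frame(name): name is "scene" or "top" or "wrist"; returns the picture (480x640x3 uint8, blue, green, red); there is no depth.
- calibration(name): a dict with "camera_matrix" (3x3 intrinsics, pixels), "T" (4x4, takes a point from camera to world coordinates). Camera axes: x right, y down, z forward; pixel columns grow to the right and rows downward; lengths in m; the calibration is good to about 2 mm. A picture is of the moment at which its call begins: read the wrist's pose just before it. calibration takes no time and is no camera call; for the wrist camera it gives the pose at the moment of the call.
- workorder.job_done(): hands the job in, once; it reports no verdict.
The state is a dict: "clock": time; "qpos": joint angles; "qd": joint speeds; "joint_efforts": joint torques, N m; "position": TCP position; "tool_rot": TCP orientation; "force": force on the tool from outside, world axes, zero at the start; "moment": the same for the moment, N m; "grip_width": finger opening in m.
Only numpy, scipy, OpenCV 4.12 (cv2) and the standard library are available. Lean on these libraries where they do the work, as an engineer would, in place of code of your own. Each camera call takes 0.05 s, during which the arm holds its last target. There are 200 camera calls.

TASK

The key was left standing in the lock of the low cash box: draw it out and put it into the lock of the taller deposit box with the slotted top. That lock's pins are sticky, so press only gently and wiggle the key left and right until it slips past them and is fully home, then turn it a quarter turn clockwise to the stop. The lock springs back when let go, so finish while still gripping the key and holding it turned, so that I can pull the drawer out; leave the other things on the desk where they are.

Things in the scene. Friction and masses are not known exactly. Their poses are not given: they have to be found in the camera images.
- key_bow (a point): Centre of the grip (bow) of the loose 30 g tubular key, which stands upright in the cash box's lock. The bow is flat black plastic: 28 mm wide along the key's x, 10 thick along its y, 22 high; on top of it a 13 mm high ring loop, 27 wide at its foot, 7 thick. Key's z points up, away from its tip, which is 37 mm below this point
- key: The same key; origin at the tip of its barrel, axes as above. The steel barrel under the bow is round, 12 mm in diameter and 26 long, its end bevelled 0.8 mm. Two nibs stick out of the barrel, towards the key's +x and -x: 2.8 mm wide, to 10 mm from the axis, from 0.6 to 3 mm above the tip. Either way round fits
- cash_mouth (a point): Centre of the lock face on the lid of the cash box (dark steel, fixed, 150 mm deep along x, 200 wide, 80 high, folded handle on its lid). The face is 6 mm above the lid, 30 mm across; z up, its nib notches point to x and -x. The key starts here, nibs in the notches, tip 5.5 mm below the face, and lifts straight out freely. This lock does not turn
- lock_mouth (a point): Centre of the lock face on the deposit box, 6 mm above its top, 30 mm across; z up, its nib notches point to x and -x. Round hole of 13.6 mm diameter with two notches 9.2 mm wide, out to 12.5 mm from the axis, in a collar 9.4 mm deep. The key goes in with its x along this x and is home with its tip 13.4 mm below the face; only there are its nibs below the collar, free to turn
- wafers: Flat pins (wafers), 2.4 mm thick, in those notches; frame as lock_mouth. An upper pair, top 1 mm below the face, fills the half of each notch anticlockwise of its middle; a lower pair, top 6.6 mm below, the other half. The nibs land on them: turned 0.2 to 0.35 rad, clockwise at the upper, anticlockwise at the lower, they slip by. Wafers stick with 4 N sideways. Over 40 N is forcing
- pin_stack: Floor of that lock, 13.4 mm below the face, with four light spring pins that stand 2.5 mm above it and together push back with about 5 N; origin at the lock's face. Over 40 N on it is forcing the key
- deposit_box: The deposit box: dark steel, fixed to the desk, 190 mm deep along x, 170 wide, 105 high, with a note slot in its top and a drawer in the side towards its +x; origin under its centre
- plug (a joint): Turn of the deposit box's lock, rad: 0 at rest, grows clockwise seen from above, stop at 1.57; above 1.25 counts as a quarter turn. Sprung back with 0.03 N m at rest, 0.09 N m at the stop. The key's nibs have about 0.15 rad play in it either way, so the key itself turns about 1.7 rad to reach the stop
- keyboard: Bystander: black keyboard 130 x 430 x 21 mm, origin under its centre
- mug: Bystander: white mug, 82 mm across, 95 mm high, origin under its centre
- stapler: Bystander: black stapler 155 x 36 x 55 mm, origin under its centre
- phone: Bystander: black desk phone 190 x 200 x 90 mm, origin under its centre

How it is judged:
On the way, in this order (a step that is already met when the one before it is completed fails the run):
1. the key is drawn clear out of the cash box's lock (z of key_bow in the frame of cash_mouth above 0.047 m), for 0.1 s.
2. the key is home in the deposit box's lock, not yet turned (horizontal distance between key and lock_mouth below 0.003 m and z of key in the frame of lock_mouth below -0.012 m and value of joint plug below 0.4 rad), for 0.05 s.
3. the key has turned the lock a quarter (z of key in the frame of lock_mouth below -0.0115 m and value of joint plug above 1.25 rad), for 0.2 s.
At the end, for the whole second after the job is handed in: through the last second the fingers grip the key (more than 2 N), the key is home in the deposit box's lock (tip at least 11.5 mm below the face, within 3 mm of its axis, leaning less than 0.25 rad) and the lock stands turned more than 1.25 rad (all of step 3 and horizontal distance between key and lock_mouth below 0.003 m and angle between key's own z axis and vertical below 0.25 rad and contact force between the fingers and key above 2 N); the arm keeps its last pose, push and grip.
It fails at once if the key is forced: pressed on the lock's wafers or floor with more than 40 N (contact force between key and wafers above 40 N or contact force between key and pin_stack above 40 N).
It fails at once if a bystander is pushed more than 30 mm (distance of any of keyboard, mug, stapler, phone from where it was at the start of the episode above 0.03 m).
It also fails if it takes over 69 s, if anything falls off the work surface, if the arm or the gripper's body presses on something with over 40 N, if the wrist force passes 120 N, or if a joint passes its speed limit or range.

## Working session

There is one attempt and no reset: what is moved stays moved. The work goes in short steps, Python scripts to look and compute and a tool call to move; the robot and the scene stay as the last step left them, time stands still between calls to the robot, and variables do not carry over. Pictures are saved under pics/ and viewed, about 8 in all and at most 12, crops included, and the job is handed in when it is done.

Besides the shell and the picture viewer there is one more tool, called after "Call:" by a JSON object that holds its "name" and its "arguments", one argument or row to a line. move_arm: Moves the arm, as the interface text tells. Shifts and turns lie within -1 to 1; 1 stands for 800 mm of shift or pi rad of turn. Its arguments: {"type":"object","properties":{"jaw":{"type":"array","items":{"type":"number"}},"dp":{"type":"array","items":{"type":"array","items":{"type":"number","minimum":-1,"maximum":1}}},"rotation":{"type":"array","items":{"type":"array","items":{"type":"number","minimum":-1,"maximum":1}}},"squeeze":{"type":"number"}},"required":["jaw","dp","rotation"]}

```bash
mkdir -p pics; cat > h.py <<'E'
import numpy as np, cv2
from workcell import bot, grab_frame, calibration, workorder
from scipy.spatial.transform import Rotation as R
def ray(c,u,v):
    d=c['T'][:3,:3]@np.linalg.inv(c['camera_matrix'])@[u,v,1]; return c['T'][:3,3],d
def plane(c,u,v,z):
    o,d=ray(c,u,v); return o+d*(z-o[2])/d[2]
def proj(c,p):
    q=np.linalg.inv(c['T'])@np.r_[p,1]; w=c['camera_matrix']@q[:3]; return w[:2]/w[2]
def tri(l):
    A=np.zeros((3,3));b=np.zeros(3)
    for o,d in l:
        d=d/np.linalg.norm(d);M=np.eye(3)-np.outer(d,d);A+=M;b+=M@o
    return np.linalg.solve(A,b)
E
python3 - <<'E'
from h import *
s=bot.observe(); print(s)
for n in ['scene','top','wrist']:
    c=calibration(n); c={k:np.array(v) if k in('T','camera_matrix') else v for k,v in c.items()}
    print(n,c['camera_matrix'].round(1).tolist(),c['T'].round(3).tolist())
    cv2.imwrite(f'pics/{n}0.png',grab_frame(n))
E
```

```text
{'clock': 0.0, 'qpos': array([ 1.14082164,  0.52204033, -0.03634787,  1.60001544,  0.02122488,
        1.02108181, -0.11279246]), 'qd': array([-5.40589941e-04,  7.74946006e-05, -1.95141561e-03, -1.26156047e-04,
        1.47167182e-04, -1.65998582e-04, -2.01978700e-03]), 'joint_efforts': array([ 1.83039472e-03, -9.27085948e+01,  1.98071949e+00, -3.69917214e+01,
        1.80617580e-02,  8.37511732e-03, -2.37152165e-05]), 'position': array([ 0.21988946, -0.58467735,  0.23070644]), 'tool_rot': array([-3.14043734e+00,  9.34366354e-05,  3.59803203e-01]), 'force': array([0.55034416, 0.89067618, 0.49667738]), 'moment': array([-0.03747845,  0.00848223, -0.00732772]), 'grip_width': 0.08552090775269011}
scene [[501.1, 0.0, 318.2], [0.0, 501.1, 243.7], [0.0, 0.0, 1.0]] [[0.594, 0.639, -0.49, 1.227], [0.805, -0.481, 0.348, -0.428], [-0.013, -0.601, -0.799, 1.085], [0.0, 0.0, 0.0, 1.0]]
top [[456.3, 0.0, 322.0], [0.0, 456.3, 239.7], [0.0, 0.0, 1.0]] [[0.027, -0.984, 0.179, 0.417], [-0.999, -0.03, -0.012, 0.001], [0.017, -0.178, -0.984, 1.239], [0.0, 0.0, 0.0, 1.0]]
wrist [[415.2, 0.0, 323.3], [0.0, 415.2, 236.9], [0.0, 0.0, 1.0]] [[0.353, -0.901, -0.253, 0.284], [-0.936, -0.34, -0.095, -0.56], [-0.001, 0.27, -0.963, 0.373], [0.0, 0.0, 0.0, 1.0]]
```

View pics/top0.png

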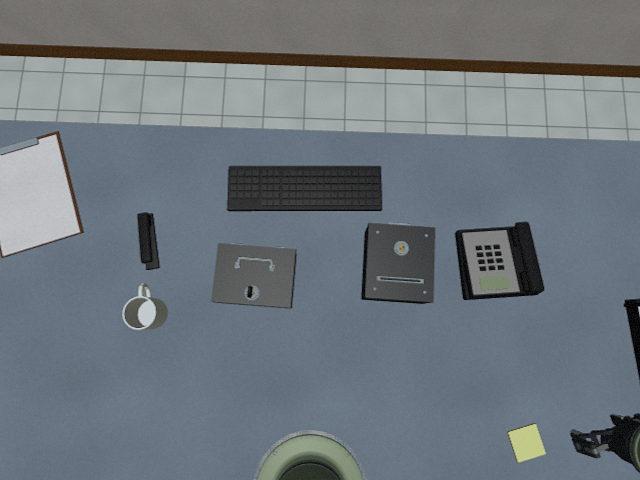

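View pics/scene0.png

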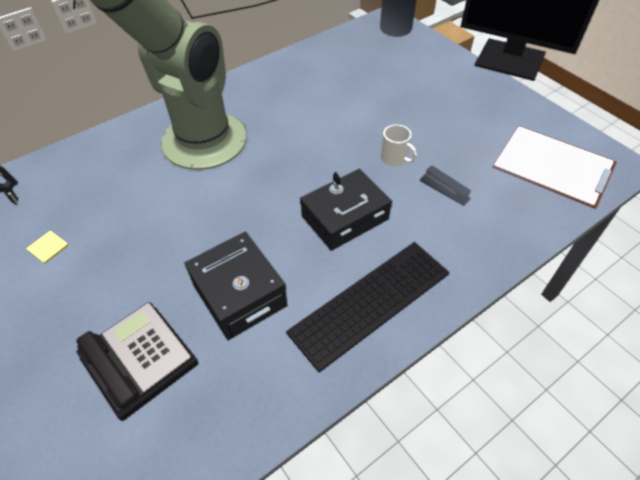

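Top: the cash lock with the key stands at about (251,292), the deposit lock at (401,248); in the scene view they are at about (337,187) and (241,283). I'll measure these two spots and the box edges.

```bash
python3 - <<'E'
from h import *
t=cv2.imread('pics/top0.png'); s=cv2.imread('pics/scene0.png')
ct=calibration('top'); cs=calibration('scene')
def disc(img,u,v,r,th):
    g=cv2.cvtColor(img,cv2.COLOR_BGR2GRAY); w=g[v-r:v+r,u-r:u+r]
    m=(w>th).astype(np.uint8); n,l,st,ce=cv2.connectedComponentsWithStats(m)
    cs_=[c for c in cv2.findContours(m,cv2.RETR_EXTERNAL,cv2.CHAIN_APPROX_NONE)[0] if len(c)>4]
    c=max(cs_,key=cv2.contourArea); (x,y),rr=cv2.minEnclosingCircle(c); return x+u-r,y+v-r,rr
for n,img,c,L in(('top',t,ct,((251,292,.086),(401,248,.111))),('scene',s,cs,((337,187,.086),(241,283,.111)))):
    for u,v,z in L:
        a=disc(img,u,v,12,120); print(n,np.round(a,1),plane(c,a[0],a[1],z).round(4))
# box lids in top view
g=cv2.cvtColor(t,cv2.COLOR_BGR2HSV); m=((g[...,1]<60)&(g[...,2]<130)).astype(np.uint8)
m=cv2.morphologyEx(m,cv2.MORPH_CLOSE,np.ones((9,9)))
n,l,st,ce=cv2.connectedComponentsWithStats(m)
for u,v,z in((230,270,.08),(420,265,.105)):
    k=l[v,u]; c=max(cv2.findContours((l==k).astype(np.uint8),0,1)[0],key=cv2.contourArea)
    b=cv2.boxPoints(cv2.minAreaRect(c)); P=np.array([plane(ct,*p,z) for p in b]); print(P.round(3).tolist(), P[:,:2].mean(0))
    print([ (np.linalg.norm(P[i]-P[i-1]).round(3),np.degrees(np.arctan2(*(P[i]-P[i-1])[[1,0]])).round(1)) for i in range(4)])
a=cv2.resize(t[230:320,200:310],None,fx=5,fy=5,interpolation=2); b=cv2.resize(t[215:310,350:445],None,fx=5,fy=5,interpolation=2)
H=max(a.shape[0],b.shape[0]); f=lambda x:cv2.copyMakeBorder(x,0,H-x.shape[0],0,0,0)
o=np.hstack([f(a),f(b)]); cv2.imwrite('pics/crop1.png',cv2.resize(o,(800,int(800*o.shape[0]/o.shape[1]))))
E
```

```text
top [251.2 292.4   7.4] [0.4872 0.161  0.086 ]
top [401.  247.7   7. ] [ 0.6077 -0.2113  0.111 ]
scene [335.7 188.5   6.7] [0.4921 0.1572 0.086 ]
scene [240.3 282.6   8.1] [ 0.6121 -0.2132  0.111 ]
[[0.039, 0.722, 0.08], [1.075, 0.88, 0.08], [1.141, -0.888, 0.08], [0.071, -0.784, 0.08]] [ 0.58145344 -0.01747423]
[(np.float64(1.506), np.float64(91.2)), (np.float64(1.049), np.float64(8.6)), (np.float64(1.769), np.float64(-87.9)), (np.float64(1.075), np.float64(174.4))]
[[0.047, 0.707, 0.105], [1.061, 0.861, 0.105], [1.125, -0.869, 0.105], [0.079, -0.767, 0.105]] [ 0.57791181 -0.01707566]
[(np.float64(1.474), np.float64(91.2)), (np.float64(1.026), np.float64(8.6)), (np.float64(1.731), np.float64(-87.9)), (np.float64(1.051), np.float64(174.4))]
```

View pics/crop1.png

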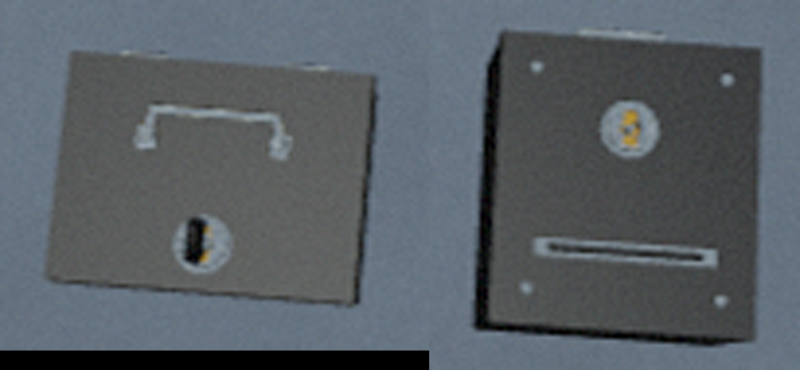

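```bash
cat >> h.py <<'E'
def plan(goals,n):
    """goals: list of (pos,yaw) ; n rows per leg; prints rows in tool units, tool down"""
    s=bot.observe(); p=s['position'].copy(); r=R.from_euler('xyz',s['tool_rot'])
    for (gp,yaw),k in zip(goals,n):
        rg=R.from_euler('ZX',[yaw,np.pi]); p0=p.copy(); dr=(r.inv()*rg).as_rotvec()
        print('leg rot',(dr/np.pi).round(4).tolist(),'per row',(dr/np.pi/k).round(4).tolist())
        for i in range(k):
            d=r.inv().apply((np.array(gp)-p0)/k)/.8
            print(d.round(4).tolist()); r=r*R.from_rotvec(dr/k)
        p=np.array(gp)
E
python3 - <<'E'
from h import *
ct=calibration('top'); k=1025/800/5
C=np.array([(72,52),(376,75),(356,303),(47,280)])*k+[200,230]
D=np.array([(502,32),(761,48),(753,342),(476,328)])*k+[350-110,215]
for Q,z in((C,.08),(D,.105)):
    P=np.array([plane(ct,*q,z)[:2] for q in Q]); print(P.round(3).tolist(),P.mean(0).round(4))
    print([(np.linalg.norm(P[i]-P[i-1]).round(3),np.degrees(np.arctan2(*(P[i]-P[i-1])[::-1])).round(1)) for i in range(4)])
plan([((.36,-.40,.27),1.2),((.48,-.12,.27),2.1),((.489,.159,.21),3.07)],[6,6,7])
E
```

```text
[[0.61, 0.253], [0.601, 0.052], [0.452, 0.06], [0.461, 0.259]] [0.5312 0.1559]
[(np.float64(0.149), np.float64(-2.3)), (np.float64(0.201), np.float64(-92.7)), (np.float64(0.149), np.float64(177.2)), (np.float64(0.199), np.float64(87.4))]
[[0.669, -0.13], [0.664, -0.3], [0.473, -0.291], [0.477, -0.115]] [ 0.571 -0.209]
[(np.float64(0.193), np.float64(-4.4)), (np.float64(0.17), np.float64(-91.9)), (np.float64(0.191), np.float64(177.5)), (np.float64(0.176), np.float64(88.7))]
leg rot [-0.0003, -0.0001, -0.2674] per row [-0.0, -0.0, -0.0446]
[0.0409, -0.0258, -0.0081]
[0.0441, -0.0198, -0.0081]
[0.0464, -0.0135, -0.0081]
[0.0478, -0.0069, -0.0081]
[0.0483, -0.0001, -0.0081]
[0.0478, 0.0066, -0.0081]
leg rot [-0.0, 0.0, -0.2865] per row [-0.0, 0.0, -0.0477]
[0.0634, 0.0022, 0.0]
[0.0624, 0.0116, 0.0]
[0.06, 0.0208, 0.0]
[0.0562, 0.0295, 0.0]
[0.0511, 0.0376, 0.0]
[0.0449, 0.0448, 0.0]
leg rot [-0.0, 0.0, -0.3088] per row [-0.0, 0.0, -0.0441]
[0.0422, 0.0265, 0.0107]
[0.0381, 0.0321, 0.0107]
[0.0333, 0.0371, 0.0107]
[0.0279, 0.0413, 0.0107]
[0.0219, 0.0448, 0.0107]
[0.0155, 0.0474, 0.0107]
[0.0088, 0.0491, 0.0107]
```

Call:
{"name": "move_arm", "arguments": {
  "jaw": [0,0,0,0,0,0,0,0,0,0],
  "dp": [
    [0.041,-0.026,-0.008],
    [0.044,-0.02,-0.008],
    [0.046,-0.0135,-0.008],
    [0.048,-0.007,-0.008],
    [0.048,0,-0.008],
    [0.048,0.0065,-0.008],
    [0.0634,0.002,0],
    [0.0624,0.0115,0],
    [0.06,0.021,0],
    [0.056,0.0295,0]
  ],
  "rotation": [
    [0,0,-0.0445],
    [0,0,-0.0445],
    [0,0,-0.0445],
    [0,0,-0.0445],
    [0,0,-0.0445],
    [0,0,-0.0445],
    [0,0,-0.0477],
    [0,0,-0.0477],
    [0,0,-0.0477],
    [0,0,-0.0477]
  ]
}}

```text
clock: 1.4
position: [0.4403, -0.212, 0.2697]
tool_rot: [-3.142, 0.0, 1.803]
force: [1.1, -0.5, -0.4]
grip_width: 0.0855
```

Call:
{"name": "move_arm", "arguments": {
  "jaw": [0,0,0,0,0,0,0,0,0,0],
  "dp": [
    [0.051,0.0375,0],
    [0.045,0.045,0],
    [0.042,0.0265,0.0107],
    [0.038,0.032,0.0107],
    [0.033,0.037,0.0107],
    [0.028,0.041,0.0107],
    [0.022,0.045,0.0107],
    [0.0155,0.0475,0.0107],
    [0.009,0.049,0.0107],
    [0,0,0]
  ],
  "rotation": [
    [0,0,-0.0477],
    [0,0,-0.0477],
    [0,0,-0.045],
    [0,0,-0.045],
    [0,0,-0.045],
    [0,0,-0.045],
    [0,0,-0.045],
    [0,0,-0.045],
    [0,0,-0.045],
    [0,0,0]
  ]
}}

```text
clock: 2.65
position: [0.4866, 0.1611, 0.2092]
tool_rot: [3.14, -0.001, 3.093]
force: [-0.4, 0.1, -0.3]
grip_width: 0.0851
```

```bash
python3 - <<'E'
from h import *
s=bot.observe(); print(s['clock'],s['position'].round(4),s['tool_rot'].round(4),s['qpos'].round(3),s['force'].round(2))
c=calibration('wrist'); im=grab_frame('wrist'); cv2.imwrite('pics/w1.png',im); np.savez('w1.npz',**c)
print(proj(c,[.489,.159,.086]),proj(c,[.489,.159,.1175]),proj(c,s['position']))
E
```

```text
2.65 [0.4866 0.1611 0.2092] [ 3.1402e+00 -1.3000e-03  3.0932e+00] [ 0.205  0.488 -0.857  1.885  0.442  0.97   0.671] [-0.38  0.13 -0.3 ]
[319.16534362 232.7228289 ] [318.72054885 246.60095523] [321.78659118 311.74068608]
```

View pics/w1.png

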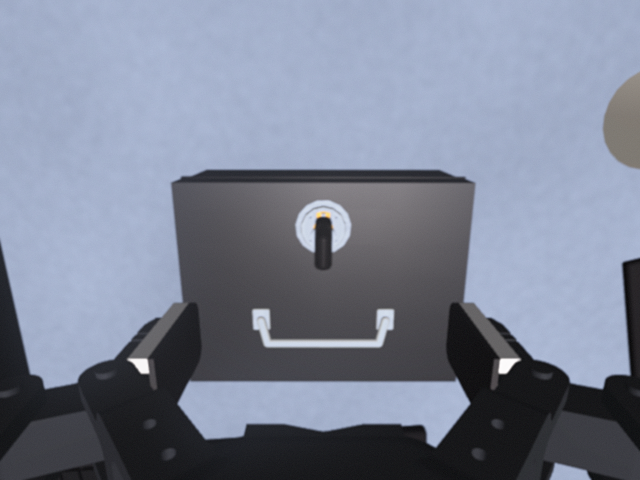

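The wrist view shows the key bow seen edge-on (dark bar at u≈323, v 218–270) over the lock disc at about (323,227), square to the jaws. Now the disc centre.

```bash
cat >> h.py <<'E'
def discfit(im,u,v,r,lo=150,draw=None):
    h=cv2.cvtColor(im,cv2.COLOR_BGR2GRAY)[v-r:v+r,u-r:u+r]
    m=(h>lo).astype(np.uint8); c=max(cv2.findContours(m,0,1)[0],key=cv2.contourArea)
    e=cv2.fitEllipse(cv2.convexHull(c)); return (e[0][0]+u-r,e[0][1]+v-r),e[1]
E
python3 - <<'E'
from h import *
im=cv2.imread('pics/w1.png'); c=np.load('w1.npz')
for lo in(130,150,170):
    e=discfit(im,323,227,36,lo); P=plane(c,*e[0],.086); print(lo,np.round(e[0],1),np.round(e[1],1),P.round(4), 'diam',415.2*.03/np.linalg.norm(P-c['T'][:3,3]))
g=cv2.cvtColor(im,cv2.COLOR_BGR2GRAY)
for v in range(215,275,6):
    x=np.where(g[v,300:346]<60)[0]+300; print(v,x.min() if len(x) else 0,x.max() if len(x) else 0)
s=bot.observe(); print(s['position'],s['tool_rot'])
# bow faces: expected ring top/bow pts
E
```

```text
130 [323.  226.1] [55.5 56.8] [0.4846 0.1617 0.086 ] diam 45.49843820807108
150 [323.  226.3] [54.3 56. ] [0.4848 0.1617 0.086 ] diam 45.49335645565897
170 [322.9 226.4] [53.5 54.8] [0.4848 0.1617 0.086 ] diam 45.49102379071776
215 0 0
221 317 329
227 316 330
233 316 330
239 316 330
245 316 329
251 316 330
257 315 330
263 315 330
269 320 325
[0.48699447 0.15923315 0.20934977] [ 3.14136363e+00 -1.09133517e-03  3.08895123e+00]
```

```bash
python3 - <<'E'
from h import *
im=cv2.imread('pics/w1.png'); c=np.load('w1.npz')
g=cv2.cvtColor(im,cv2.COLOR_BGR2GRAY)
print(g[245,306:342].tolist()); print(g[206:282:1,323].tolist())
print('disc z=.08',plane(c,323,226.2,.08).round(4))
x0=np.array([.4855,.161,.086]); ax=np.array([np.cos(-.045),np.sin(-.045),0])
for dx,z in((-.014,.1065),(-.014,.1285),(.014,.1285),(.0135,.1285),(0,.1415),(0,.135)): print(dx,z,proj(c,x0+ax*dx+[0,0,z-.086]).round(1))
print('lock disc edge px for r .015 z.086', proj(c,x0-ax*.015).round(1),proj(c,x0+ax*.015).round(1), 'r.018 z.08',proj(c,x0-ax*.018-[0,0,.006]).round(1),proj(c,x0+ax*.018-[0,0,.006]).round(1))
P=[bot.observe()['position'] for _ in range(5)]; print(np.ptp(P,axis=0))
b=cv2.resize(im[180:290,260:390],None,fx=5,fy=5,interpolation=2); cv2.imwrite('pics/w1c.png',b)
E
```

```text
[212, 210, 209, 207, 207, 214, 215, 203, 162, 95, 47, 39, 41, 42, 47, 52, 57, 61, 60, 55, 50, 44, 45, 43, 60, 114, 174, 205, 214, 214, 210, 211, 211, 213, 215, 209]
[159, 177, 204, 216, 219, 216, 200, 192, 200, 202, 160, 84, 42, 36, 41, 40, 40, 42, 43, 43, 43, 42, 42, 41, 41, 42, 41, 43, 41, 47, 46, 49, 55, 61, 67, 66, 60, 60, 61, 61, 60, 60, 59, 61, 60, 62, 60, 60, 60, 58, 59, 60, 57, 56, 58, 58, 59, 58, 57, 56, 54, 49, 43, 52, 73, 90, 93, 92, 92, 90, 91, 89, 90, 88, 89, 88]
disc z=.08 [0.4862 0.1617 0.08  ]
-0.014 0.1065 [321.8 213.4]
-0.014 0.1285 [321.7 221.9]
0.014 0.1285 [321.9 269.7]
0.0135 0.1285 [321.9 268.9]
0 0.1415 [321.7 253.3]
0 0.135 [321.8 249.7]
lock disc edge px for r .015 z.086 [321.8 205.1] [322.  249.2] r.018 z.08 [321.8 198.9] [322.  250.8]
[0. 0. 0.]
```

View pics/w1c.png

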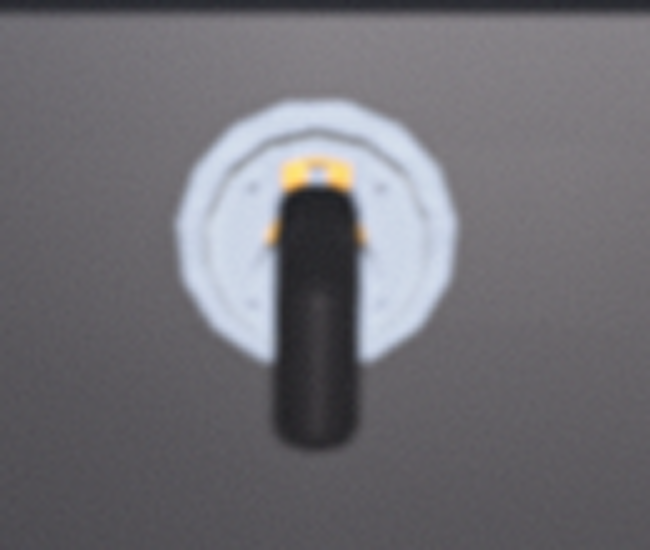

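The flange (36 mm) sits at lid level and the 30 mm face above it; both give the lock at about (0.486, 0.161). The jaws are centred on the key, so I descend and grip.

Call:
{"name": "move_arm", "arguments": {
  "jaw": [0,0,0,0,0,0,255,255,255,255],
  "dp": [
    [0.0007,0,0.034],
    [0,0,0.034],
    [0,0,0.034],
    [0,0,0.034],
    [0,0,0],
    [0,0,0],
    [0,0,0],
    [0,0,0],
    [0,0,0],
    [0,0,0]
  ],
  "rotation": [
    [0,0,0],
    [0,0,0],
    [0,0,0],
    [0,0,0],
    [0,0,0],
    [0,0,0],
    [0,0,0],
    [0,0,0],
    [0,0,0],
    [0,0,0]
  ],
  "squeeze": 60
}}

```text
clock: 3.95
position: [0.4869, 0.1584, 0.1011]
tool_rot: [3.142, 0.0, 3.087]
force: [-1.4, 2.9, -0.8]
grip_width: 0.0124
```

Call:
{"name": "move_arm", "arguments": {
  "jaw": [255,255,255,255],
  "dp": [
    [0,0,0],
    [0,0,0],
    [0,0,0],
    [0,0,0]
  ],
  "rotation": [
    [0,0,0],
    [0,0,0],
    [0,0,0],
    [0,0,0]
  ]
}}

```text
clock: 4.45
position: [0.487, 0.1597, 0.1012]
tool_rot: [3.14, 0.001, 3.088]
force: [-0.4, 6.1, 0.5]
grip_width: 0.0092
```

```bash
python3 - <<'E'
from h import *
s=bot.observe(); print(s)
c=calibration('wrist'); im=grab_frame('wrist'); cv2.imwrite('pics/w2.png',im); np.savez('w2.npz',**c)
E
```

```text
{'clock': 4.45, 'qpos': array([ 0.11058554,  0.63474059, -0.74063842,  1.97590948,  0.61337169,
        0.76549023,  0.52433846]), 'qd': array([ 2.08455166e-03, -9.45440572e-04, -1.34313143e-03, -9.87979751e-04,
        9.12919337e-04, -2.36264741e-05, -2.42153457e-03]), 'joint_efforts': array([ 2.88175754e+00, -8.27646375e+01, -1.03926364e+01, -2.30305070e+01,
        7.17647038e-01,  1.80843484e+00, -3.52873256e-03]), 'position': array([0.48704814, 0.15967951, 0.10124558]), 'tool_rot': array([3.13951814e+00, 6.59257931e-04, 3.08810745e+00]), 'force': array([-0.42777971,  6.1259477 ,  0.46379664]), 'moment': array([ 1.49998417, -0.06483052, -0.01581271]), 'grip_width': 0.009244413729164057}
```

View pics/w2.png

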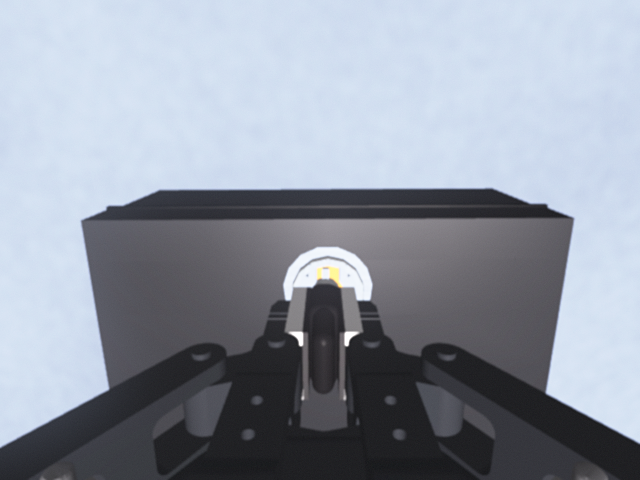

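Grip width is 9.2 mm on the 10 mm bow. The lock flange centre at u≈328 lies a little right of the jaw plane (324), with a 6 N side force, so I ease it over 1 mm and draw the key out.

Call:
{"name": "move_arm", "arguments": {
  "jaw": [255,255,255],
  "dp": [
    [0,0.0012,0],
    [0,0,0],
    [0,0,0]
  ],
  "rotation": [
    [0,0,0],
    [0,0,0],
    [0,0,0]
  ]
}}

```text
clock: 4.88
position: [0.487, 0.1598, 0.1011]
tool_rot: [3.141, 0.0, 3.088]
force: [-0.1, 4.6, 1.8]
grip_width: 0.0086
```

Call:
{"name": "move_arm", "arguments": {
  "jaw": [255,255,255,255,255,255,255],
  "dp": [
    [0,0,-0.01],
    [0,0,-0.015],
    [0,0,-0.03],
    [0,0,-0.03],
    [0,0,-0.03],
    [0,0,0],
    [0,0,0]
  ],
  "rotation": [
    [0,0,0],
    [0,0,0],
    [0,0,0],
    [0,0,0],
    [0,0,0],
    [0,0,0],
    [0,0,0]
  ]
}}

```text
clock: 5.75
position: [0.4868, 0.1588, 0.1928]
tool_rot: [-3.141, -0.0, 3.087]
force: [0.5, -0.4, -1.8]
grip_width: 0.0091
```

```bash
python3 - <<'E'
from h import *
s=bot.observe(); print(s['position'],s['tool_rot'],s['force'],s['moment'],s['qpos'].round(3))
c=calibration('wrist'); im=grab_frame('wrist'); cv2.imwrite('pics/w3.png',im); np.savez('w3.npz',**c)
cv2.imwrite('pics/w3c.png',cv2.resize(im[180:420,200:450],None,fx=2.4,fy=2.4,interpolation=2))
M=np.linalg.inv(c['T']); print('cam in tool (approx)',(R.from_euler('xyz',s['tool_rot']).inv().apply(c['T'][:3,3]-s['position'])).round(4))
plan([((.50,.10,.195),-3.19),((.585,-.215,.20),-3.19)],[2,7])
E
```

```text
[0.48675879 0.15881687 0.1928174 ] [-3.14094925e+00 -2.18390859e-04  3.08679912e+00] [ 0.4727205  -0.35475257 -1.75771989] [ 0.00335195 -0.0216124   0.01537466] [ 0.194  0.508 -0.841  1.904  0.467  0.938  0.646]
cam in tool (approx) [ 0.0691  0.0005 -0.1422]
leg rot [-0.0002, -0.0002, -0.002] per row [-0.0001, -0.0001, -0.001]
[-0.0104, -0.0363, -0.0015]
[-0.0103, -0.0363, -0.0015]
leg rot [0.0, 0.0, 0.0] per row [0.0, 0.0, 0.0]
[-0.0179, -0.0554, -0.0009]
[-0.0179, -0.0554, -0.0009]
[-0.0179, -0.0554, -0.0009]
[-0.0179, -0.0554, -0.0009]
[-0.0179, -0.0554, -0.0009]
[-0.0179, -0.0554, -0.0009]
[-0.0179, -0.0554, -0.0009]
```

View pics/w3c.png

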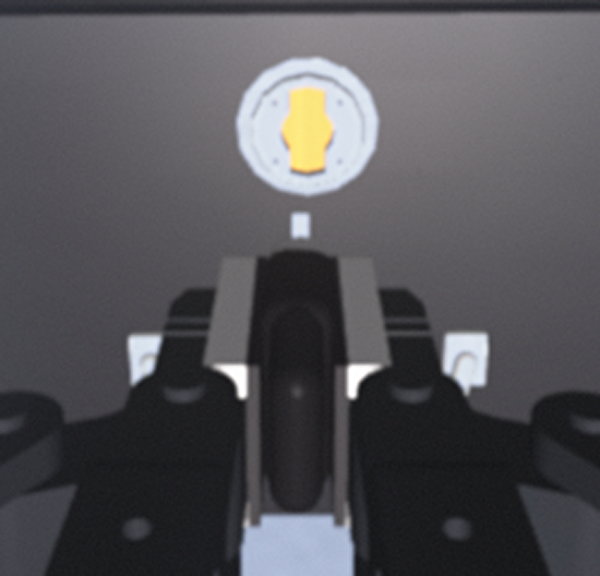

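The crop shows the key held upright between the pads; its front nib is the white tab at crop (300,225), i.e. full image (325,274). The emptied cash lock is at crop (307,127), i.e. (328,233). Next I go over the deposit lock at the same height above its face.

```bash
python3 - <<'E'
from h import *
c=np.load('w3.npz'); im=cv2.imread('pics/w3.png')
e=discfit(im,328,233,36,150); print(e, plane(c,*e[0],.080).round(4))
plan([((.610,-.212,.218),-3.187)],[9])
E
```

```text
((327.64306259155273, 231.93138122558594), (57.93916320800781, 59.33147048950195)) [0.4862 0.1621 0.08  ]
leg rot [-0.0002, -0.0002, -0.0029] per row [-0.0, -0.0, -0.0003]
[-0.0199, -0.0505, -0.0035]
[-0.0199, -0.0505, -0.0035]
[-0.0198, -0.0505, -0.0035]
[-0.0198, -0.0506, -0.0035]
[-0.0197, -0.0506, -0.0035]
[-0.0197, -0.0506, -0.0035]
[-0.0196, -0.0506, -0.0035]
[-0.0196, -0.0506, -0.0035]
[-0.0195, -0.0507, -0.0035]
```

Call:
{"name": "move_arm", "arguments": {
  "jaw": [255,255,255,255,255,255,255,255,255],
  "dp": [
    [-0.02,-0.0505,-0.0035],
    [-0.02,-0.0505,-0.0035],
    [-0.02,-0.0505,-0.0035],
    [-0.02,-0.0505,-0.0035],
    [-0.0195,-0.0505,-0.0035],
    [-0.0195,-0.0505,-0.0035],
    [-0.0195,-0.0505,-0.0035],
    [-0.0195,-0.0505,-0.0035],
    [-0.0195,-0.0505,-0.0035]
  ],
  "rotation": [
    [0,0,0],
    [0,0,0],
    [0,0,-0.003],
    [0,0,0],
    [0,0,0],
    [0,0,0],
    [0,0,0],
    [0,0,0],
    [0,0,0]
  ]
}}

```text
clock: 6.92
position: [0.6112, -0.2121, 0.2174]
tool_rot: [3.141, -0.001, 3.097]
force: [0.3, -0.4, 0.1]
grip_width: 0.009
```

Call:
{"name": "move_arm", "arguments": {
  "jaw": [255,255,255,255,255,255],
  "dp": [
    [0,0,0],
    [0,0,0],
    [0,0,0],
    [0,0,0],
    [0,0,0],
    [0,0,0]
  ],
  "rotation": [
    [0,0,0],
    [0,0,0],
    [0,0,0],
    [0,0,0],
    [0,0,0],
    [0,0,0]
  ]
}}

```text
clock: 7.68
position: [0.6113, -0.2106, 0.2182]
tool_rot: [-3.142, 0.0, 3.097]
force: [0.4, -0.1, -0.9]
grip_width: 0.0091
```

```bash
python3 - <<'E'
from h import *
s=bot.observe(); print(s['clock'],s['position'],s['tool_rot'],s['force'],s['qpos'].round(3))
c=calibration('wrist'); im=grab_frame('wrist'); cv2.imwrite('pics/w4.png',im); np.savez('w4.npz',**c)
cv2.imwrite('pics/w4c.png',cv2.resize(im[180:420,200:450],None,fx=2.4,fy=2.4,interpolation=2))
u,v=proj(c,[.610,-.212,.105]); print(u,v)
for lo in(140,160):
    e=discfit(im,int(u),int(v),42,lo); print(e, plane(c,*e[0],.105).round(4))
E
```

```text
7.675 [ 0.61130564 -0.21056436  0.21823334] [-3.14152994e+00  8.75617222e-05  3.09687006e+00] [ 0.44751858 -0.08144868 -0.91442723] [ 0.717  0.671 -0.767  1.525  0.493  1.147  1.379]
320.0660102184278 230.95392632343894
((327.246395111084, 213.6920280456543), (65.73531341552734, 90.38799285888672)) [ 0.599 -0.207  0.105]
((321.2700996398926, 226.87818145751953), (58.31968688964844, 59.65300369262695)) [ 0.6074 -0.2111  0.105 ]
```

View pics/w4c.png

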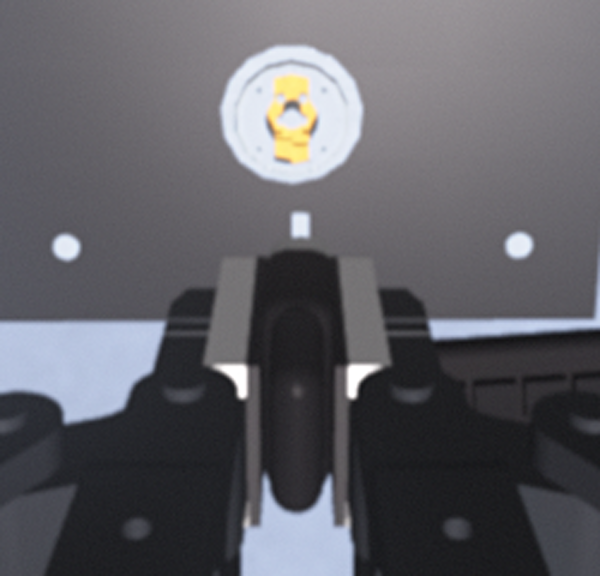

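The deposit lock disc is at full image (321.3,226.9), giving (0.6074,−0.2111) by ray; the cash lock's offset corrects that to a TCP target of about (0.6082,−0.2127). I align, turn 0.27 rad clockwise for the upper wafers, and come down to just above the face.

Call:
{"name": "move_arm", "arguments": {
  "jaw": [255,255,255,255,255,255,255,255,255],
  "dp": [
    [0.0038,-0.0028,0.02],
    [0,0,0.03],
    [0,0,0.03],
    [0,0,0.024],
    [0,0,0],
    [0,0,0],
    [0,0,0],
    [0,0,0],
    [0,0,0]
  ],
  "rotation": [
    [0,0,0],
    [0,0,0.043],
    [0,0,0.043],
    [0,0,0],
    [0,0,0],
    [0,0,0],
    [0,0,0],
    [0,0,0],
    [0,0,0]
  ]
}}

```text
clock: 8.85
position: [0.6082, -0.2128, 0.1353]
tool_rot: [-3.142, 0.0, 2.827]
force: [0.2, -0.2, -0.3]
grip_width: 0.0091
```

```bash
cat > st.py <<'E'
from h import *
s=bot.observe(); print(s['clock'],s['position'].round(5),s['tool_rot'].round(4),'F',s['force'].round(2),'M',s['moment'].round(3),'q7',s['qpos'][6].round(3),'tipdepth mm',(1000*(.1317-s['position'][2])).round(2),'keyyaw',((s['tool_rot'][2]+.045)%(2*np.pi)-np.pi).round(3))
E
python3 st.py; python3 - <<'E'
from h import *
im=grab_frame('wrist'); cv2.imwrite('pics/w5c.png',cv2.resize(im[200:420,200:450],None,fx=2.4,fy=2.4,interpolation=2))
E
```

```text
8.85 [ 0.60824 -0.21285  0.13528] [-3.1415e+00  4.0000e-04  2.8266e+00] F [ 0.21 -0.21 -0.31] M [0.004 0.014 0.017] q7 1.089 tipdepth mm -3.58 keyyaw -0.27
```

View pics/w5c.png

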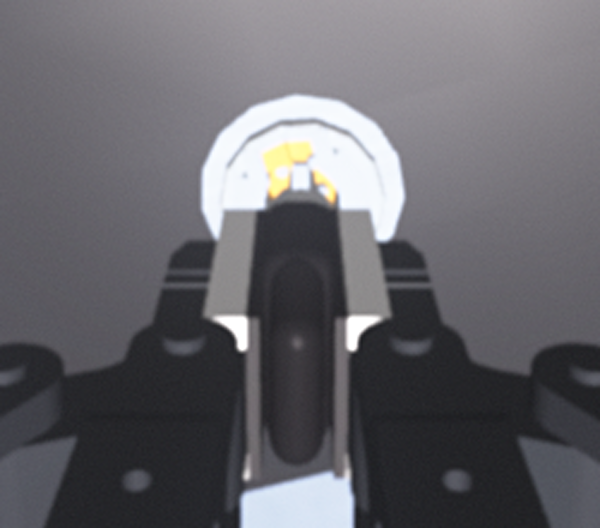

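Call:
{"name": "move_arm", "arguments": {
  "jaw": [255,255,255,255,255,255,255],
  "dp": [
    [0,0,0.00125],
    [0,0,0.00125],
    [0,0,0.00125],
    [0,0,0.00125],
    [0,0,0.00125],
    [0,0,0],
    [0,0,0]
  ],
  "rotation": [
    [0,0,0],
    [0,0,0],
    [0,0,0],
    [0,0,0],
    [0,0,0],
    [0,0,0],
    [0,0,0]
  ]
}}

```text
clock: 9.78
position: [0.6082, -0.2128, 0.13]
tool_rot: [3.142, 0.0, 2.827]
force: [-0.5, -0.3, -0.8]
grip_width: 0.0088
```

```bash
python3 st.py
```

```text
9.775 [ 0.60818 -0.21276  0.13001] [3.1416 0.     2.8265] F [-0.51 -0.31 -0.76] M [ 0.007  0.056 -0.005] q7 1.086 tipdepth mm 1.69 keyyaw -0.27
```

Call:
{"name": "move_arm", "arguments": {
  "jaw": [255,255,255,255,255],
  "dp": [
    [0,0,0.00125],
    [0,0,0.00125],
    [0,0,0.00125],
    [0,0,0],
    [0,0,0]
  ],
  "rotation": [
    [0,0,0],
    [0,0,0],
    [0,0,0],
    [0,0,0],
    [0,0,0]
  ]
}}

```text
clock: 10.4
position: [0.6082, -0.2128, 0.127]
tool_rot: [3.142, 0.0, 2.827]
force: [-0.1, 0.2, 0.1]
grip_width: 0.0087
```

```bash
python3 st.py
```

```text
10.4 [ 0.60816 -0.21278  0.12699] [3.1416 0.     2.8265] F [-0.09  0.18  0.13] M [ 0.015 -0.022  0.003] q7 1.083 tipdepth mm 4.71 keyyaw -0.27
```

Inside and free at 4.7 mm. I go on to the lower wafers.

Call:
{"name": "move_arm", "arguments": {
  "jaw": [255,255,255,255,255,255,255],
  "dp": [
    [0,0,0.00065],
    [0,0,0.00065],
    [0,0,0.00065],
    [0,0,0.00065],
    [0,0,0.00065],
    [0,0,0],
    [0,0,0]
  ],
  "rotation": [
    [0,0,0],
    [0,0,0],
    [0,0,0],
    [0,0,0],
    [0,0,0],
    [0,0,0],
    [0,0,0]
  ]
}}

```text
clock: 11.28
position: [0.6082, -0.2128, 0.1244]
tool_rot: [3.142, -0.0, 2.827]
force: [-0.7, -0.4, 0.6]
grip_width: 0.0088
```

```bash
python3 st.py
```

```text
11.275 [ 0.60816 -0.21276  0.12439] [ 3.1416 -0.      2.8265] F [-0.69 -0.39  0.63] M [ 0.017  0.078 -0.026] q7 1.082 tipdepth mm 7.31 keyyaw -0.27
```

Call:
{"name": "move_arm", "arguments": {
  "jaw": [255,255,255,255],
  "dp": [
    [0,0,0.0006],
    [0,0,0.0006],
    [0,0,0],
    [0,0,0]
  ],
  "rotation": [
    [0,0,0],
    [0,0,0],
    [0,0,0],
    [0,0,0]
  ]
}}

```text
clock: 11.78
position: [0.6084, -0.213, 0.1239]
tool_rot: [-3.141, 0.001, 2.826]
force: [-1.4, -0.8, 7.4]
grip_width: 0.0087
```

```bash
python3 st.py
```

```text
11.775 [ 0.60842 -0.21298  0.12395] [-3.1413e+00  8.0000e-04  2.8264e+00] F [-1.43 -0.76  7.42] M [-0.185  0.326  0.003] q7 1.081 tipdepth mm 7.75 keyyaw -0.27
```

Contact at 7.4 N: the nibs rest on the lower wafers. I ease off 0.3 mm and turn to 0.27 rad anticlockwise.

Call:
{"name": "move_arm", "arguments": {
  "jaw": [255,255,255,255,255,255,255],
  "dp": [
    [0,0,-0.0004],
    [0,0,0],
    [0,0,0],
    [0,0,0],
    [0,0,0],
    [0,0,0],
    [0,0,0]
  ],
  "rotation": [
    [0,0,0],
    [0,0,-0.043],
    [0,0,-0.043],
    [0,0,-0.043],
    [0,0,-0.043],
    [0,0,0],
    [0,0,0]
  ]
}}

```text
clock: 12.65
position: [0.6081, -0.2128, 0.1236]
tool_rot: [3.141, -0.0, -2.919]
force: [1.8, 1.7, 0.1]
grip_width: 0.0089
```

```bash
python3 st.py
```

```text
12.65 [ 0.60809 -0.21277  0.12364] [ 3.1415e+00 -1.0000e-04 -2.9195e+00] F [1.79 1.67 0.1 ] M [ 0.025  0.017 -0.01 ] q7 1.548 tipdepth mm 8.06 keyyaw 0.267
```

The force is gone and it slipped down, so the lower wafers are past. Pressing on in gently.

Call:
{"name": "move_arm", "arguments": {
  "jaw": [255,255,255,255,255,255,255],
  "dp": [
    [0,0,0.00125],
    [0,0,0.00125],
    [0,0,0.00125],
    [0,0,0.0006],
    [0,0,0.0006],
    [0,0,0],
    [0,0,0]
  ],
  "rotation": [
    [0,0,0],
    [0,0,0],
    [0,0,0],
    [0,0,0],
    [0,0,0],
    [0,0,0],
    [0,0,0]
  ]
}}

```text
clock: 13.52
position: [0.6085, -0.2128, 0.1204]
tool_rot: [-3.141, 0.001, -2.917]
force: [-1.0, 0.3, 8.7]
grip_width: 0.0091
```

```bash
python3 st.py
```

```text
13.525 [ 0.60846 -0.21283  0.12038] [-3.1410e+00  6.0000e-04 -2.9167e+00] F [-1.05  0.3   8.69] M [-0.001  0.407 -0.048] q7 1.548 tipdepth mm 11.32 keyyaw 0.27
```

Call:
{"name": "move_arm", "arguments": {
  "jaw": [255,255,255,255],
  "dp": [
    [0,0,0],
    [0,0,0],
    [0,0,0],
    [0,0,0]
  ],
  "rotation": [
    [0,0,0.016],
    [0,0,0.016],
    [0,0,0],
    [0,0,0]
  ]
}}

```text
clock: 14.02
position: [0.6083, -0.2126, 0.1199]
tool_rot: [3.141, 0.0, -3.016]
force: [0.1, 1.5, 2.5]
grip_width: 0.009
```

```bash
python3 st.py
```

```text
14.025 [ 0.60833 -0.21256  0.11988] [ 3.1415e+00  4.0000e-04 -3.0156e+00] F [0.11 1.45 2.46] M [ 0.213 -0.195  0.043] q7 1.461 tipdepth mm 11.82 keyyaw 0.171
```

Call:
{"name": "move_arm", "arguments": {
  "jaw": [255,255,255,255,255,255],
  "dp": [
    [0,0,0.0006],
    [0,0,0.0006],
    [0,0,0.0006],
    [0,0,0],
    [0,0,0],
    [0,0,0]
  ],
  "rotation": [
    [0,0,0],
    [0,0,0],
    [0,0,0],
    [0,0,0],
    [0,0,0],
    [0,0,0]
  ]
}}

```text
clock: 14.78
position: [0.6082, -0.2126, 0.1184]
tool_rot: [3.141, 0.0, -3.017]
force: [1.7, 2.8, 5.1]
grip_width: 0.0089
```

```bash
python3 st.py
```

```text
14.775 [ 0.60824 -0.21265  0.11837] [ 3.1415e+00  2.0000e-04 -3.0168e+00] F [1.7  2.77 5.1 ] M [ 0.683 -0.434 -0.044] q7 1.459 tipdepth mm 13.33 keyyaw 0.17
```

Depth is 13.3 as read (about 12.9 true) at 5 N. A little farther, to the floor.

Call:
{"name": "move_arm", "arguments": {
  "jaw": [255,255,255,255,255,255],
  "dp": [
    [0,0,0.0006],
    [0,0,0.0006],
    [0,0,0.0004],
    [0,0,0],
    [0,0,0],
    [0,0,0]
  ],
  "rotation": [
    [0,0,0],
    [0,0,0],
    [0,0,0],
    [0,0,0],
    [0,0,0],
    [0,0,0]
  ]
}}

```text
clock: 15.52
position: [0.6084, -0.2126, 0.1179]
tool_rot: [-3.141, 0.001, -3.017]
force: [-2.4, 4.2, 17.4]
grip_width: 0.0091
```

```bash
python3 st.py
```

```text
15.525 [ 0.6084  -0.21264  0.11794] [-3.1412e+00  6.0000e-04 -3.0168e+00] F [-2.42  4.17 17.44] M [ 0.88   0.514 -0.028] q7 1.458 tipdepth mm 13.76 keyyaw 0.17
```

It bottoms where expected (13.8 read, 17 N). I ease the push a little, centre by the side force, and begin the clockwise turn.

Call:
{"name": "move_arm", "arguments": {
  "jaw": [255,255,255,255,255,255,255,255],
  "dp": [
    [0,0.0005,-0.0003],
    [0,0,0],
    [0,0,0],
    [0,0,0],
    [0,0,0],
    [0,0,0],
    [0,0,0],
    [0,0,0]
  ],
  "rotation": [
    [0,0,0],
    [0,0,0],
    [0,0,0.035],
    [0,0,0.035],
    [0,0,0.035],
    [0,0,0.035],
    [0,0,0],
    [0,0,0]
  ],
  "squeeze": 80
}}

```text
clock: 16.52
position: [0.6084, -0.2128, 0.118]
tool_rot: [-3.141, 0.001, 2.826]
force: [-0.3, 0.5, 13.0]
grip_width: 0.0085
```

```bash
python3 st.py
```

```text
16.525 [ 0.60839 -0.21284  0.11805] [-3.1408e+00  1.1000e-03  2.8263e+00] F [-0.27  0.49 13.  ] M [0.16  0.069 0.011] q7 1.075 tipdepth mm 13.65 keyyaw -0.27
```

Call:
{"name": "move_arm", "arguments": {
  "jaw": [255,255,255,255,255,255,255,255],
  "dp": [
    [0,0,0],
    [0,0,0],
    [0,0,0],
    [0,0,0],
    [0,0,0],
    [0,0,0],
    [0,0,0],
    [0,0,0]
  ],
  "rotation": [
    [0,0,0.05],
    [0,0,0.05],
    [0,0,0.05],
    [0,0,0.05],
    [0,0,0.05],
    [0,0,0.05],
    [0,0,0],
    [0,0,0]
  ]
}}

```text
clock: 17.52
position: [0.6082, -0.2126, 0.118]
tool_rot: [3.142, 0.001, 1.884]
force: [-1.3, 1.4, 14.2]
grip_width: 0.0088
```

```bash
python3 st.py
```

```text
17.525 [ 0.60821 -0.2126   0.11803] [3.1415e+00 8.0000e-04 1.8840e+00] F [-1.3   1.42 14.21] M [0.485 0.452 0.14 ] q7 0.271 tipdepth mm 13.67 keyyaw -1.213
```

Call:
{"name": "move_arm", "arguments": {
  "jaw": [255,255,255,255,255,255,255],
  "dp": [
    [0,0,0],
    [0,0,0],
    [0,0,0],
    [0,0,0],
    [0,0,0],
    [0,0,0],
    [0,0,0]
  ],
  "rotation": [
    [0,0,0.043],
    [0,0,0.043],
    [0,0,0.043],
    [0,0,0.035],
    [0,0,0],
    [0,0,0],
    [0,0,0]
  ]
}}

```text
clock: 18.4
position: [0.608, -0.2125, 0.1181]
tool_rot: [3.141, 0.0, 1.369]
force: [-3.9, 2.3, 15.3]
grip_width: 0.0089
```

```bash
python3 st.py; python3 - <<'E'
from h import *
cv2.imwrite('pics/w6c.png',cv2.resize(grab_frame('wrist')[200:420,200:450],None,fx=2.4,fy=2.4,interpolation=2))
E
```

```text
18.4 [ 0.60804 -0.21251  0.11805] [3.1415e+00 4.0000e-04 1.3688e+00] F [-3.94  2.29 15.3 ] M [0.656 0.755 0.117] q7 -0.161 tipdepth mm 13.65 keyyaw -1.728
```

View pics/w6c.png

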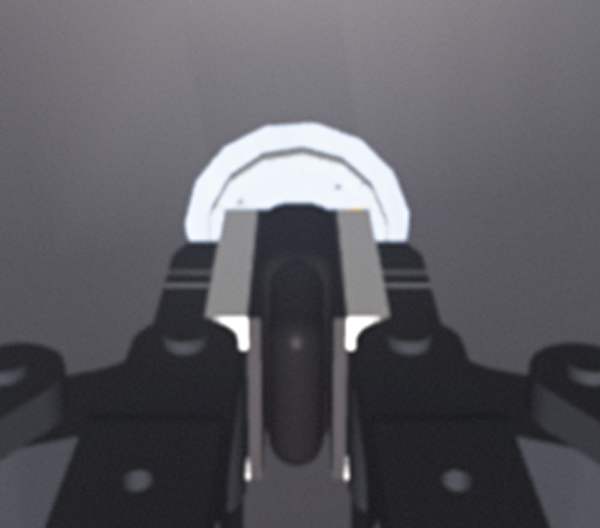

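Call:
{"name": "move_arm", "arguments": {
  "jaw": [255,255,255,255],
  "dp": [
    [0,0,0],
    [0,0,0],
    [0,0,0],
    [0,0,0]
  ],
  "rotation": [
    [0,0,0.02],
    [0,0,0],
    [0,0,0],
    [0,0,0]
  ]
}}

```text
clock: 18.95
position: [0.608, -0.2125, 0.118]
tool_rot: [3.142, 0.0, 1.306]
force: [-2.4, 2.1, 14.8]
grip_width: 0.0091
```

```bash
python3 st.py
```

```text
18.95 [ 0.60801 -0.2125   0.118  ] [3.1416e+00 4.0000e-04 1.3060e+00] F [-2.43  2.11 14.79] M [0.715 0.689 0.129] q7 -0.213 tipdepth mm 13.7 keyyaw -1.791
```

Call:
{"name": "move_arm", "arguments": {
  "jaw": [255,255,255,255],
  "dp": [
    [0,0,0],
    [0,0,0],
    [0,0,0],
    [0,0,0]
  ],
  "rotation": [
    [0,0,0.025],
    [0,0,0],
    [0,0,0],
    [0,0,0]
  ]
}}

```text
clock: 19.45
position: [0.6081, -0.2125, 0.118]
tool_rot: [3.141, 0.0, 1.228]
force: [-1.5, 2.8, 15.4]
grip_width: 0.0086
```

```bash
python3 st.py
```

```text
19.45 [ 0.60811 -0.21253  0.11801] [3.1413e+00 4.0000e-04 1.2276e+00] F [-1.55  2.83 15.41] M [0.607 0.569 0.2  ] q7 -0.278 tipdepth mm 13.69 keyyaw -1.869
```

The moment rose to 0.20 N m, above the spring's 0.09, so the lock is against its stop. I hold briefly, check again and hand in.

Call:
{"name": "move_arm", "arguments": {
  "jaw": [255,255,255,255],
  "dp": [
    [0,0,0],
    [0,0,0],
    [0,0,0],
    [0,0,0]
  ],
  "rotation": [
    [0,0,0],
    [0,0,0],
    [0,0,0],
    [0,0,0]
  ]
}}

```text
clock: 19.95
position: [0.6081, -0.2125, 0.118]
tool_rot: [3.141, 0.0, 1.228]
force: [-2.6, 3.1, 14.6]
grip_width: 0.0084
```

```bash
python3 st.py; python3 -c "
from h import *
print(workorder.job_done()); s=bot.observe(); print(s['clock'],s['moment'][2],s['grip_width'],s['position'])"
```

```text
19.95 [ 0.6081  -0.21253  0.11801] [3.1413e+00 3.0000e-04 1.2276e+00] F [-2.61  3.1  14.6 ] M [0.63  0.557 0.166] q7 -0.278 tipdepth mm 13.69 keyyaw -1.869
the job is handed in; nothing more can be done
None
the job is handed in; nothing more can be done
```

The key is in the deposit box's lock, fully home and turned clockwise against the stop, and the arm still grips it there. I handed the job in at about 20 s. No verdict was reported.

**Getting in:** I drew the key straight out of the cash box and entered the deposit lock turned clockwise, which cleared the upper pins. At the lower pins I turned it anticlockwise. It caught once more before the bottom, and a small wiggle freed it. The highest vertical force I read was about 17 N, well under the 40 N limit.

**Last checks:**
- **Depth:** my measure reads 13.7 mm. It runs about 0.4 mm deep, so the key is at or within a fraction of a millimetre of the 13.4 mm floor.
- **Downward push:** about 15 N.
- **Side force:** 3–4 N.
- **Grip:** set to 80 N. The opening read 8.4–9.1 mm on the 10 mm bow.
- **Turn:** the gripper turned 1.87 rad. The resisting moment rose to 0.17–0.20 N m, above the spring's 0.09 N m, so I take the lock to be at its stop.

**What disagreed:** the key should need only about 1.7 rad to reach the stop. I put the extra 0.15 rad down to give or slight slip in the grip and a small error in my estimate of the lock's angle. I could not read the lock's turn directly.

I took no final overview picture of the desk. The arm's path stayed clear of the other things.

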